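# Seat the carved scroll block in the locating jig

### The arm

A 6-joint arm with a two-finger parallel gripper is mounted at the origin on the work surface. World frame = base frame: x ahead of the robot, y to its left, z up, the work surface at z = 0. Lengths are in m, angles in rad, forces in N, time in s.
With the tool pointing down it reaches from about 0.375 to 0.925 m from the base axis. Payload 5.7 kg.
Tool frame: the origin (TCP) lies midway between the tips of the shut fingers; the grasp point (between the pads) lies 19 mm behind it; z points along the fingers, y is the direction in which the jaws open and shut (so a half turn about z gives the same grasp; the last joint's range is limited). The gripper opens to 88 mm and grips with 3 to 60 N. Pads are 20 mm wide; open, the fingers measure 115 mm over their backs; the gripper's body (75 mm by 178 mm) begins 61 mm behind the grasp point.
Start: joints at [-1.369, 0.359, 1.51, -0, 1.272, -0.115], TCP at [0.187, -0.57, 0.223] pointing down, gripper open.
Joint ranges: [-2.97, 2.97], [-1.01, 2.36], [0.21, 2.38], [-0.96, 4.11], [0.2, 2.71], [-2.98, 2.98]. Speed limits (rad/s): [2.39, 2.39, 3.14, 3.14, 3.14, 3.14].

### API

Orientations are given as a unit quaternion [x, y, z, w].
In Python, from bench import bot gives the robot as it stands.
- The arm moves only by the shell command python3 -m pendant 'ROWS' [FORCE]. ROWS is JSON, a list that holds one entry, the list of rows, each a list of 7 numbers: the closure in counts, from 0 (fully open) to 255 (shut), then the shift along the tool's x, y, z in cm, then the turn, a rotation vector about the tool's x, y, z in degrees. In form: [[[claw, x, y, z, wx, wy, wz], ...]]. A call has 1 to 8 rows; each row is the pose to reach, as a shift and turn from the pose commanded when the call began, along the tool's axes at that moment; what a row does not reach only later rows make up. A row lasts 1/8 s, in which the tool goes at most 62.5 mm and 10.7 degrees, less where a joint would pass 70% of its speed; a pose out of reach is approached as far as the arm can. A call with a gripper value outside its range is refused whole. The fingers move at their own pace and stop on an object; FORCE is the grip in N (left out, the last holds). Time passes only in rows, so rows that repeat a pose let the fingers close. It gives the time, the measured TCP pose, the force and the opening at its end, in the units of the state.
- bot.observe(): the state, without advancing time (a new reading comes with each control period).
- bot.camera(name): name is "scene" or "top"; returns a dict with "frame" (384x512x3 uint8, blue, green, red), "fovy" (degrees; the focal length in pixels is half the picture's height over the tangent of half this angle, whatever the lens; pixels are square), "cx", "cy" (the principal point, pixels), "k1" (the pictures are not rectified: a ray, as slopes to the right and down, at radius r is drawn at 1 + k1 r^2 times it, then the intrinsics apply), "R" (3x3) and "t" (3): a world point X has camera coordinates R X + t. Camera axes: x right, y down, z forward; pixel columns grow to the right and rows downward; lengths in m; the calibration is good to about 2 mm. A picture is of the moment at which its call begins. There is no depth.
- bot.sign_off(): hands the job in, once; it reports no verdict.
The state is a dict: "time": time; "joint_pos": joint angles; "joint_velocities": joint speeds; "joint_efforts": joint torques, N m; "tcp_pos": TCP position; "tcp_rot": TCP orientation; "force": force on the tool from outside, world axes, zero at the start; "moment": the same for the moment, N m; "width": finger opening in m.
Only numpy, scipy, OpenCV 4.12 (cv2) and the standard library are available. Lean on these libraries where they do the work, as an engineer would, in place of code of your own. Each camera call takes 0.05 s, during which the arm holds its last target.

### The job

Pick up the pale block with the carved scroll, set it down near the middle of the plywood jig's bed, well clear of both stops, with its long side parallel to the long blue fence, and press it down firmly onto the bed. Then, keeping it on the bed, slide it square up against the blue fence first, and after that along the fence until it meets the red end stop; let go and leave it there. Leave the dark rosette block and the plain uncarved block where they are.

Things in the scene. Friction and masses are not known exactly. Their poses are not given: they have to be found in the camera images.
- scroll_center (a point): Centre (31 mm up) of the loose pale block, 0.14-0.23 kg: a foot 70 (own x) by 90 (own y) by 22 mm high and, midway on it, a flat-sided carved bolster 36 (x) by 64 (y) by 40 mm high with two brown spirals on top; 62 mm high in all. Grip the bolster across its 36 mm (along own x); its sides run from 22 to 62 mm above the underside. z up; a half turn about z makes no difference. Starts on the bench.
- jig: Fixed rigid jig. Origin: centre of the underside of its plywood bed, 240 x 240 x 18 mm (top face at z 18). Blue fence along y: inner face at x +95, from y -115 to +115. Red end stop along x: inner face at y +95, from x -60 to +75. Both 20 mm thick, 14 mm above the bed. z up. The block is home with its 90 mm side along the fence, its centre at x +60, y +50 mm in the jig's frame.
- rosette_center (a point): Centre (21.5 mm up) of a loose bystander: dark walnut block, foot 70 x 90 x 22 mm with a round carved rosette 60 mm across on top, about 45 mm high in all. Leave it alone.
- blank_center (a point): Centre (31 mm up) of a loose bystander: plain uncarved pale block 70 x 90 x 62 mm with a thin dark cross drawn on its top. Leave it alone.

How it is judged:
By the outcome, as a careful person would: the job done as asked, in the order asked, and still so for the second after the job is handed in, with the robot touching nothing.
It also fails if it takes over 45 s, if anything falls off the work surface, if the arm or the gripper's body presses on something with over 40 N, if the wrist force passes 120 N, or if a joint passes its speed limit or range.

## Working session

There is one attempt and no reset: what is moved stays moved. The work goes in short steps, Python scripts to look and compute and a shell command to move; the robot and the scene stay as the last step left them, time stands still between calls to the robot, and variables do not carry over. Pictures are saved under pics/ and viewed, and the job is handed in when it is done.

```bash
ls; mkdir -p pics
python3 - <<'E'
from bench import bot
import cv2,numpy as np,json
s=bot.observe();print(s)
for n in("scene","top"):
    c=bot.camera(n);cv2.imwrite(f"pics/{n}0.png",c["frame"])
    print(n,{k:(v if k!="frame" else 0) for k,v in c.items()})
E
```

```text
pics
{'time': 0.0, 'joint_pos': array([-1.36911016e+00,  3.59483017e-01,  1.51139193e+00, -1.78489820e-05,
        1.27252024e+00, -1.15076332e-01]), 'joint_velocities': array([ 1.59942489e-03,  5.34547972e-04,  1.58859936e-04, -7.60060482e-05,
        3.37724711e-04,  1.25778822e-03]), 'joint_efforts': array([ 3.02054366e-03, -5.15366721e+01, -2.70735151e+01,  6.74789026e-02,
        3.50011233e-02, -1.44881537e-04]), 'tcp_pos': array([ 0.18675845, -0.56948125,  0.22183811]), 'tcp_rot': array([ 9.87483070e-01,  1.57722459e-01, -4.75371610e-05, -9.00052864e-04]), 'force': array([-0.87448666,  0.02331723, -0.35338431]), 'moment': array([ 0.00835718, -0.03573582,  0.04685333]), 'width': 0.08789630850726786}
scene {'frame': 0, 'fovy': 50.86204155059443, 'cx': 253.44214459185, 'cy': 195.0870187682603, 'k1': -0.11316059313319621, 'R': array([[ 0.27757278,  0.96063922, -0.01120916],
       [ 0.77921911, -0.23194616, -0.582253  ],
       [-0.56193499,  0.15288319, -0.81293038]]), 't': array([-0.06786982, -0.41797599,  1.23305568])}
top {'frame': 0, 'fovy': 46.76233681314998, 'cx': 253.8442244235215, 'cy': 184.50045324789323, 'k1': -0.041464978121356244, 'R': array([[-0.00745987, -0.99986885, -0.01437461],
       [-0.99072096,  0.00934094, -0.13559031],
       [ 0.1357068 ,  0.01322974, -0.99066071]]), 't': array([-0.08054226,  0.5521655 ,  1.04013315])}
```

View pics/scene0.png

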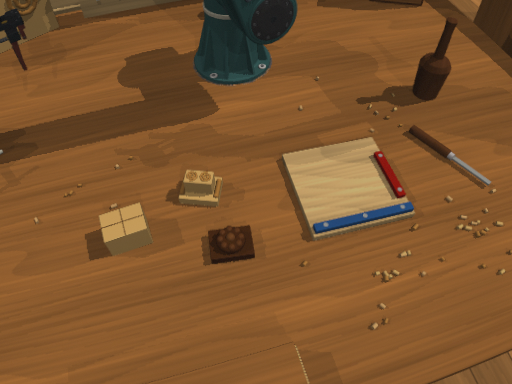

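View pics/top0.png

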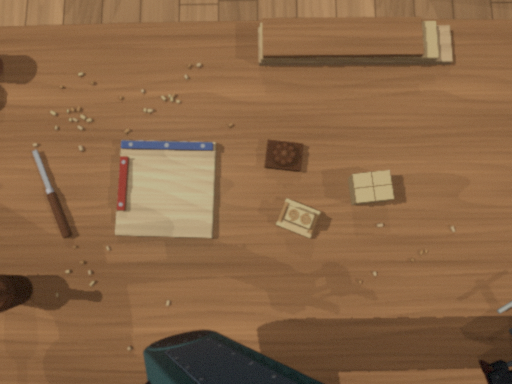

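The top view shows the jig at about (165,188) px, with the fence on its far (+x) side and the red stop on its +y side. The scroll block is at (299,217), the rosette at (284,155) and the blank at (373,187). Next I'll measure them.

```bash
cat > h.py <<'E'
import cv2,numpy as np
def ray(c,uv):
    f=c["frame"].shape[0]/2/np.tan(np.radians(c["fovy"])/2)
    K=np.array([[f,0,c["cx"]],[0,f,c["cy"]],[0,0,1]])
    d=np.array([c["k1"],0,0,0,0.])
    p=cv2.undistortPointsIter(np.array(uv,float).reshape(-1,1,2),K,d,None,None,(3,60,1e-10)).reshape(-1,2)
    D=np.c_[p,np.ones(len(p))]@c["R"]
    return -c["R"].T@c["t"],D
def onz(c,uv,z):
    o,D=ray(c,uv); return o+D*((z-o[2])/D[:,2])[:,None]
def mask_rects(hsv_lo,hsv_hi,img,amin=80):
    m=cv2.inRange(cv2.cvtColor(img,cv2.COLOR_BGR2HSV),np.array(hsv_lo),np.array(hsv_hi))
    cs,_=cv2.findContours(m,cv2.RETR_EXTERNAL,cv2.CHAIN_APPROX_NONE)
    return m,[c for c in cs if cv2.contourArea(c)>amin]
E
python3 - <<'E'
from bench import bot
import pickle,cv2,numpy as np
from h import *
d={n:bot.camera(n) for n in("scene","top")}
pickle.dump(d,open("c0.pkl","wb"))
t=d["top"]["frame"];s=d["scene"]["frame"]
cv2.imwrite("pics/topz.png",cv2.resize(t[125:250,105:230],None,fx=4.7,fy=4.7,interpolation=cv2.INTER_CUBIC))
cv2.imwrite("pics/blkz.png",cv2.resize(t[190:245,265:335],None,fx=10,fy=10,interpolation=cv2.INTER_CUBIC))
cv2.imwrite("pics/blks.png",cv2.resize(s[160:215,170:230],None,fx=10,fy=10,interpolation=cv2.INTER_CUBIC))
for n,lo,hi in(("blue",(100,120,60),(125,255,255)),("red",(172,120,60),(180,255,255)),("pale",(12,30,125),(32,135,255))):
    for cam,z in(("top",.032 if n!="pale" else .018),("scene",.032 if n!="pale" else .018)):
        m,cs=mask_rects(lo,hi,d[cam]["frame"])
        for c in cs:
            b=cv2.boxPoints(cv2.minAreaRect(c))
            print(n,cam,cv2.contourArea(c),b.round(1).tolist(),onz(d[cam],b,z)[:,:2].round(4).tolist())
E
```

```text
blue scene 721.0 [[313.1000061035156, 224.10000610351562], [411.29998779296875, 201.0], [413.5, 210.0], [315.20001220703125, 233.10000610351562]] [[0.6435, 0.0159], [0.6507, 0.2475], [0.6735, 0.2402], [0.6652, 0.0123]]
pale top 95.5 [[108.69999694824219, 382.3999938964844], [109.0999984741211, 371.79998779296875], [145.3000030517578, 373.0], [144.89999389648438, 383.70001220703125]] [[0.0847, 0.2621], [0.1091, 0.2618], [0.1067, 0.175], [0.0824, 0.1755]]
pale top 1354.0 [[339.0, 369.0], [486.0, 369.0], [486.0, 383.0], [339.0, 383.0]] [[0.1147, -0.2818], [0.1091, -0.63], [0.0771, -0.6282], [0.0829, -0.2809]]
pale top 166663.0 [[-0.0, 0.0], [511.0, 0.0], [511.0, 383.0], [0.0, 383.0]] [[1.064, 0.5976], [1.0422, -0.7717], [0.0756, -0.6882], [0.0796, 0.5271]]
pale scene 185.5 [[312.79998779296875, 234.10000610351562], [413.5, 209.89999389648438], [414.29998779296875, 213.39999389648438], [313.6000061035156, 237.60000610351562]] [[0.6588, 0.011], [0.6663, 0.2492], [0.6752, 0.2464], [0.6672, 0.0096]]
pale scene 6343.0 [[282.3999938964844, 153.6999969482422], [387.79998779296875, 125.5], [408.0, 201.0], [302.6000061035156, 229.1999969482422]] [[0.4267, 0.021], [0.4111, 0.3167], [0.6411, 0.249], [0.6415, -0.0055]]
```

View pics/topz.png

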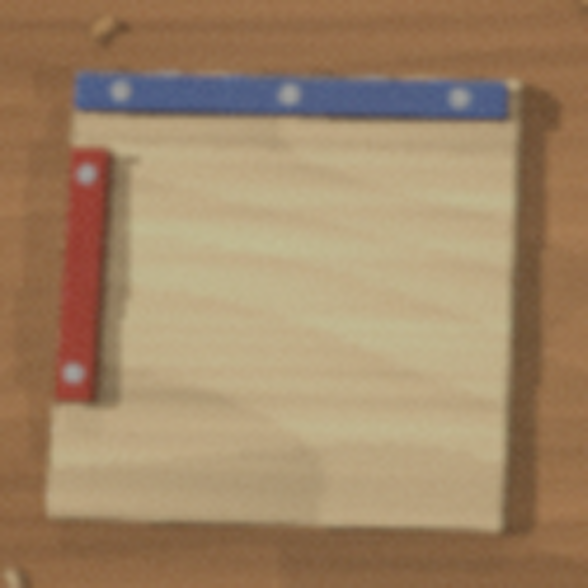

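View pics/blkz.png

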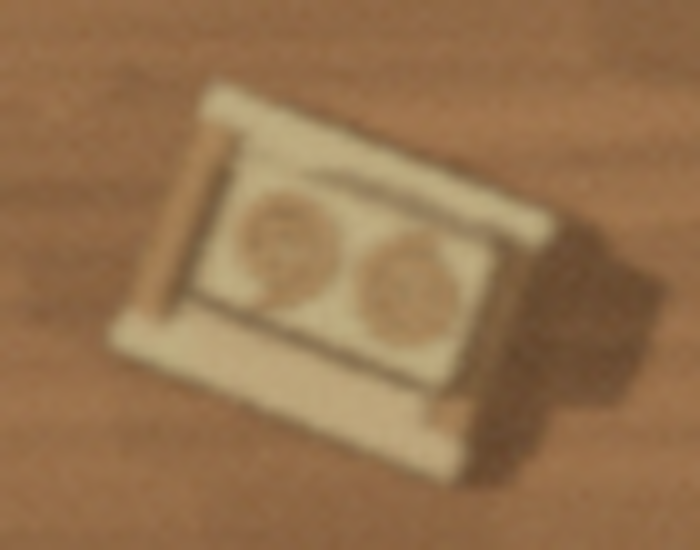

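View pics/blks.png

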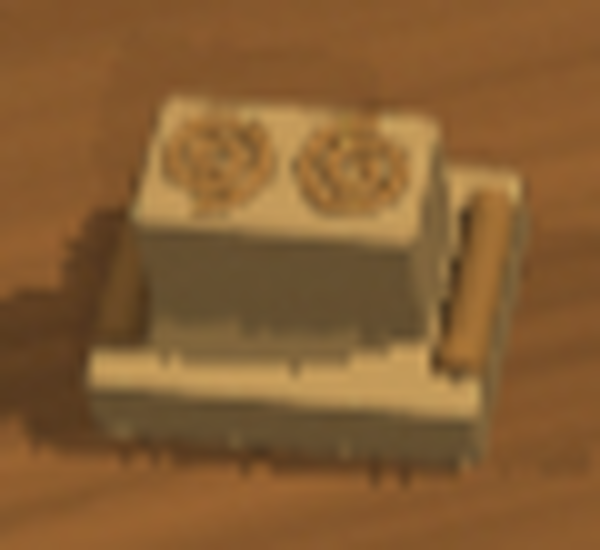

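Run:
```python
import pickle,cv2,numpy as np
from h import *
d=pickle.load(open("c0.pkl","rb"))
T,S=d["top"],d["scene"]
q=lambda p,o,k:(np.array(p,float)+.5)/k-.5+np.array(o)
print("camtop",-T["R"].T@T["t"])
ang=lambda a,b:np.degrees(np.arctan2(*(b-a)[[1,0]]))
ft=onz(T,q([(207,85),(555,225),(455,483),(112,345)],(265,190),10),.022)
bt=onz(T,q([(238,148),(500,245),(440,388),(190,292)],(265,190),10),.062)
bs=onz(S,q([(170,100),(440,117),(412,245),(133,222)],(170,160),10),.062)
for n,p in(("foot top",ft),("bolster top",bt),("bolster scene",bs)):
    print(n,p.mean(0).round(4),[np.linalg.norm(p[i]-p[(i+1)%4]).round(4) for i in range(4)],[ang(p[i],p[(i+1)%4]).round(1) for i in range(4)])
bed=onz(T,q([(75,75),(520,80),(503,530),(47,517)],(105,125),4.7),.018)
print("bed",bed.mean(0).round(4),[np.linalg.norm(bed[i]-bed[(i+1)%4]).round(4) for i in range(4)],[ang(bed[i],bed[(i+1)%4]).round(1) for i in range(4)])
for C,nm in((T,"top"),(S,"scene")):
  for n,lo,hi in(("blue",(95,50,60),(130,255,255)),("red",(170,110,60),(180,255,255)),("red2",(0,160,60),(5,255,255))):
    m,cs=mask_rects(lo,hi,C["frame"],60)
    for c in cs:
        b=cv2.boxPoints(cv2.minAreaRect(c)); p=onz(C,b,.032)
        print(nm,n,cv2.contourArea(c),b.round(1).tolist(),p[:,:2].round(4).tolist(),[ang(p[i],p[(i+1)%4]).round(1) for i in range(4)])
```

```text
camtop [ 0.40528796 -0.09945013  1.10412957]
foot top [ 0.4704 -0.1912  0.022 ] [np.float64(0.0912), np.float64(0.0674), np.float64(0.0892), np.float64(0.0677)] [np.float64(-112.6), np.float64(157.5), np.float64(67.6), np.float64(-20.9)]
bolster top [ 0.4717 -0.1902  0.062 ] [np.float64(0.0653), np.float64(0.0364), np.float64(0.0624), np.float64(0.0358)] [np.float64(-111.0), np.float64(156.0), np.float64(68.4), np.float64(-19.3)]
bolster scene [ 0.4733 -0.1916  0.062 ] [np.float64(0.0612), np.float64(0.0359), np.float64(0.0621), np.float64(0.0347)] [np.float64(68.7), np.float64(-22.5), np.float64(-112.5), np.float64(156.0)]
bed [0.5477 0.1345 0.018 ] [np.float64(0.2398), np.float64(0.2385), np.float64(0.2389), np.float64(0.2361)] [np.float64(-91.4), np.float64(178.1), np.float64(88.1), np.float64(-1.7)]
top blue 460.0 [[120.9000015258789, 147.60000610351562], [121.0999984741211, 140.6999969482422], [212.10000610351562, 142.5], [212.0, 149.5]] [[0.6478, 0.2446], [0.6655, 0.2449], [0.6581, 0.0174], [0.6404, 0.0176]] [np.float64(0.9), np.float64(-91.9), np.float64(179.2), np.float64(88.
[... 218 characters left out ...]
5095, 0.2317]] [np.float64(-1.1), np.float64(-93.7), np.float64(178.8), np.float64(86.6)]
scene blue 866.5 [[312.5, 223.8000030517578], [411.6000061035156, 200.89999389648438], [413.79998779296875, 210.5], [314.70001220703125, 233.39999389648438]] [[0.6424, 0.0149], [0.6508, 0.2481], [0.675, 0.2402], [0.6656, 0.011]] [np.float64(87.9), np.float64(-18.0), np.float64(-92.4), np.float64(170.4)]
scene red2 354.5 [[372.20001220703125, 153.5], [380.29998779296875, 149.0], [405.6000061035156, 194.10000610351562], [397.6000061035156, 198.60000610351562]] [[0.4988, 0.2246], [0.4911, 0.2502], [0.6301, 0.2441], [0.636, 0.2205]] [np.float64(106.9), np.float64(-2.5), np.float64(-76.1), np.float64(178.3)]
```

```bash
cat >> h.py <<'E'
from scipy.spatial.transform import Rotation as Ro
def need(s,p,yaw):
    """shift cm / turn deg in tool axes to reach TCP p, tool y at world angle yaw (deg), pointing down"""
    R=Ro.from_quat(s["tcp_rot"]); y=np.radians(yaw)
    ty=np.array([np.cos(y),np.sin(y),0]);tz=np.array([0,0,-1.]);tx=np.cross(ty,tz)
    G=Ro.from_matrix(np.c_[tx,ty,tz])
    print("t",s["time"],"tcp",s["tcp_pos"].round(4),"yaw",np.degrees(np.arctan2(*R.as_matrix()[[1,0],1])).round(2),"w",round(s["width"],4),"F",np.round(s["force"],1))
    print("shift",(R.inv().apply(np.array(p)-s["tcp_pos"])*100).round(2),"turn",np.degrees((R.inv()*G).as_rotvec()).round(2))
JO=np.array([.5477,.1345]);JY=-1.9
def jig(x,y):
    a=np.radians(JY);return JO+np.array([x*np.cos(a)-y*np.sin(a),x*np.sin(a)+y*np.cos(a)])
E
python3 - <<'E'
from bench import bot
from h import *
need(bot.observe(),[.472,-.191,.11],-21.7)
E
```

```text
t 0.2 tcp [ 0.1868 -0.5697  0.2221] yaw -71.85 w 0.088 F [ 0.1 -0.1 -0.1]
shift [ 38.9  -27.09  11.25] turn [-6.000e-02 -4.000e-02 -5.015e+01]
```

```bash
python3 -m pendant '[[[0,4.9,-3.4,0,0,0,-6],[0,9.8,-6.8,1,0,0,-13],[0,14.7,-10.2,2,0,0,-19],[0,19.5,-13.6,3,0,0,-26],[0,24.4,-17,5,0,0,-32],[0,29.2,-20.4,7,0,0,-38],[0,34.1,-23.8,9,0,0,-44],[0,38.9,-27.1,11.2,0,0,-50.1]]]' 25
python3 - <<'E'
from bench import bot
from h import *
need(bot.observe(),[.472,-.191,.029],-21.7)
E
```

```text
time: 1.2
tcp_pos: [0.4732, -0.1901, 0.1104]
tcp_rot: [0.827, 0.562, 0.0, 0.0]
force: [1.7, -1.4, 0.5]
width: 0.088
t 1.2 tcp [ 0.4732 -0.1901  0.1104] yaw -21.55 w 0.088 F [ 1.7 -1.4  0.5]
shift [-0.13 -0.09  8.14] turn [0.05 0.01 0.15]
```

```bash
python3 -m pendant '[[[0,0,0,3,0,0,0],[0,0,0,6,0,0,0],[0,0,0,8.1,0,0,0],[0,0,0,8.1,0,0,0]]]'
python3 - <<'E'
from bench import bot
from h import *
need(bot.observe(),[.472,-.191,.029],-21.7)
import cv2
for n in("scene","top"):
    c=bot.camera(n);f=c["frame"]
    g=f[120:230,130:270] if n=="scene" else f[170:270,235:355]
    cv2.imwrite(f"pics/pre_{n}.png",cv2.resize(g,None,fx=5,fy=5,interpolation=cv2.INTER_CUBIC))
E
```

```text
time: 1.7
tcp_pos: [0.4708, -0.1908, 0.0284]
tcp_rot: [0.828, 0.561, -0.001, -0.002]
force: [-0.1, 0.0, -0.3]
width: 0.0879
t 1.7 tcp [ 0.4708 -0.1908  0.0284] yaw -21.74 w 0.0879 F [-0.1  0.  -0.3]
shift [ 0.02  0.12 -0.06] turn [-0.2  -0.03 -0.04]
```

View pics/pre_scene.png

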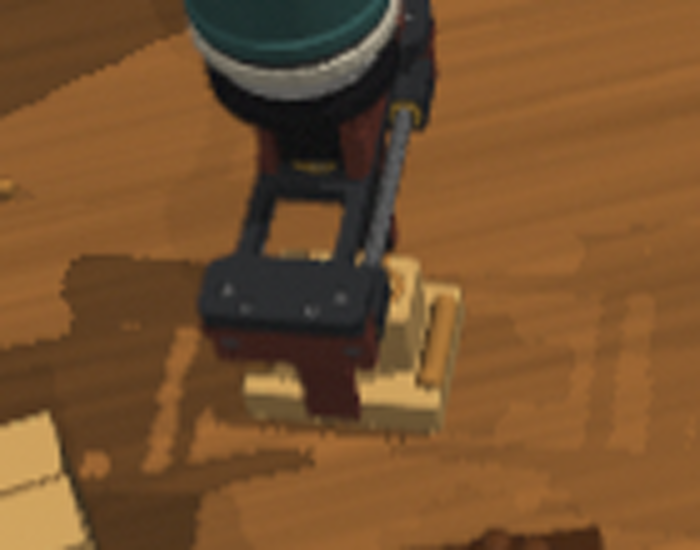

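The fingers straddle the bolster, with the near finger at about (330,380) in the zoomed view and nothing touching. I'm closing the gripper.

```bash
python3 -m pendant '[[[255,0,0,0,0,0,0],[255,0,0,0,0,0,0],[255,0,0,0,0,0,0],[255,0,0,0,0,0,0],[255,0,0,0,0,0,0]]]' 40
```

```text
time: 2.42
tcp_pos: [0.472, -0.1915, 0.0298]
tcp_rot: [0.828, 0.561, 0.0, -0.0]
force: [0.0, 0.3, 0.1]
width: 0.0414
```

```bash
python3 -m pendant '[[[255,0,0,0,0,0,0],[255,0,0,0,0,0,0],[255,0,0,0,0,0,0]]]'; python3 -m pendant '[[[255,0,0,-2,0,0,0],[255,0,0,-5,0,0,0],[255,0,0,-7,0,0,0],[255,0,0,-7,0,0,0]]]'
python3 - <<'E'
from bench import bot
from h import *
s=bot.observe()
need(s,[*jig(0,0),.10],-1.9); print(s["moment"])
import cv2
for n in("scene","top"):
    c=bot.camera(n);f=c["frame"]
    g=f[100:220,130:270] if n=="scene" else f[170:270,235:355]
    cv2.imwrite(f"pics/lift_{n}.png",cv2.resize(g,None,fx=5,fy=5,interpolation=cv2.INTER_CUBIC))
E
```

```text
time: 2.8
tcp_pos: [0.472, -0.1915, 0.0297]
tcp_rot: [0.828, 0.561, 0.0, -0.0]
force: [0.6, -0.5, 0.4]
width: 0.0356
time: 3.3
tcp_pos: [0.4729, -0.192, 0.1007]
tcp_rot: [0.828, 0.561, 0.001, 0.001]
force: [0.5, -0.3, -1.9]
width: 0.0357
t 3.3 tcp [ 0.4729 -0.192   0.1007] yaw -21.75 w 0.0357 F [ 0.5 -0.3 -1.9]
shift [33.1  -5.15  0.05] turn [  0.15   0.04 -19.85]
[-0.06546834 -0.01731669  0.00720591]
```

View pics/lift_scene.png

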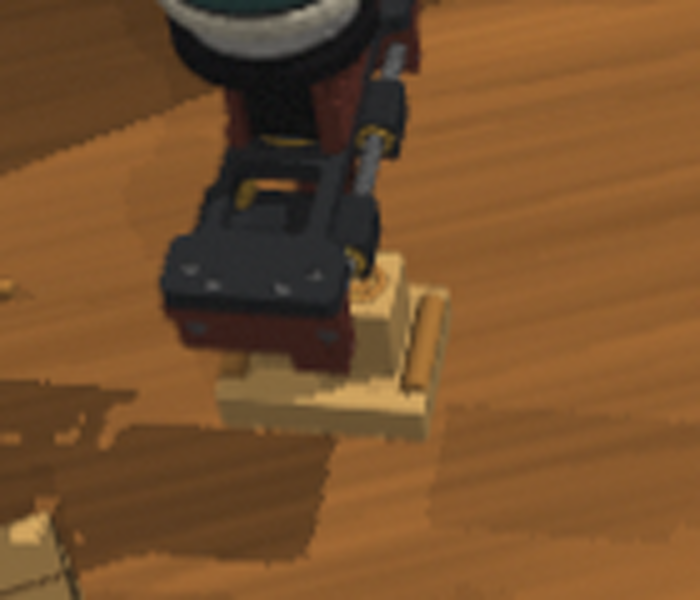

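```bash
python3 -m pendant '[[[255,4.5,-0.7,0,0,0,-3],[255,9.5,-1.5,0,0,0,-6],[255,14.5,-2.3,0,0,0,-9],[255,19.5,-3.1,0,0,0,-12],[255,24.5,-3.9,0,0,0,-15],[255,29.5,-4.6,0,0,0,-18],[255,33.1,-5.15,0,0,0,-19.8],[255,33.1,-5.15,0,0,0,-19.8]]]'
python3 - <<'E'
from bench import bot
from h import *
c={n:bot.camera(n) for n in("top","scene")}
s=bot.observe()
need(s,[*jig(0,0),.048],-1.9); print(s["moment"])
import cv2
for n in("scene","top"):
    f=c[n]["frame"]
    g=f[110:240,270:420] if n=="scene" else f[125:250,105:230]
    cv2.imwrite(f"pics/over_{n}.png",cv2.resize(g,None,fx=4.7,fy=4.7,interpolation=cv2.INTER_CUBIC))
E
```

```text
time: 4.4
tcp_pos: [0.5464, 0.1372, 0.0982]
tcp_rot: [0.718, 0.696, -0.0, -0.001]
force: [-0.7, -0.4, -2.1]
width: 0.0356
t 4.5 tcp [0.5456 0.1348 0.0984] yaw -1.9 w 0.0358 F [-1.1  0.3 -1.9]
shift [-0.02  0.22  5.04] turn [-0.15  0.04  0.  ]
[-0.06219286 -0.10023574 -0.04056321]
```

View pics/over_scene.png

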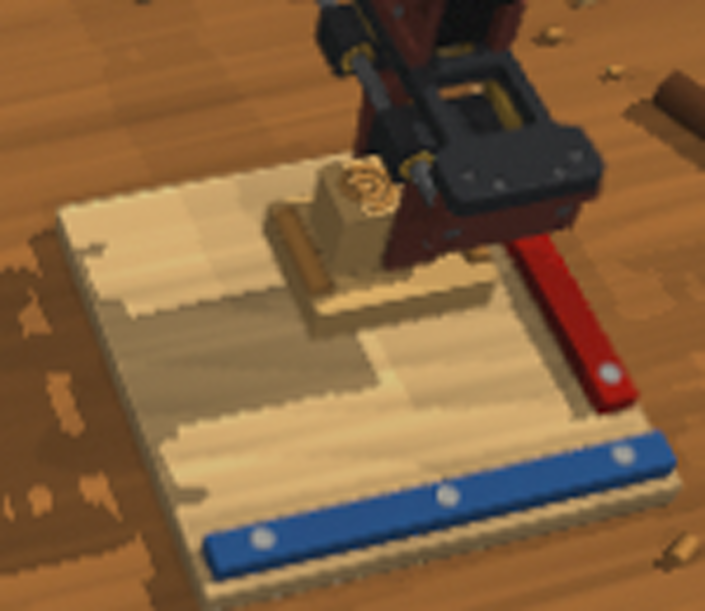

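View pics/over_top.png

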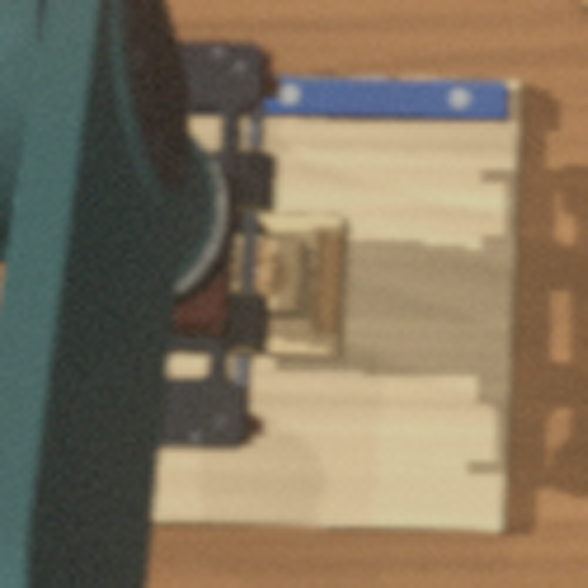

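The block hangs level over the bed centre, with its edge parallel to the bed's in the top view at (345,280). I'm lowering it.

```bash
python3 -m pendant '[[[255,0,0.1,2.5,0,0,0],[255,0,0.1,4.5,0,0,0],[255,0,0.1,4.7,0,0,0],[255,0,0.1,4.7,0,0,0]]]'; python3 -m pendant '[[[255,0,0,0.2,0,0,0],[255,0,0,0.4,0,0,0],[255,0,0,0.4,0,0,0]]]'
```

```text
time: 5.0
tcp_pos: [0.5477, 0.1341, 0.0528]
tcp_rot: [0.719, 0.695, -0.0, -0.0]
force: [0.9, 0.1, -1.7]
width: 0.0357
time: 5.38
tcp_pos: [0.5479, 0.135, 0.0489]
tcp_rot: [0.719, 0.695, 0.0, 0.0]
force: [-0.7, -0.3, -1.3]
width: 0.0361
```

```bash
python3 -m pendant '[[[255,0,0,0.1,0,0,0],[255,0,0,0.1,0,0,0]]]'; python3 -m pendant '[[[255,0,0,0.1,0,0,0],[255,0,0,0.1,0,0,0]]]'; python3 -m pendant '[[[255,0,0,0.1,0,0,0],[255,0,0,0.1,0,0,0]]]'
```

```text
time: 5.62
tcp_pos: [0.5478, 0.135, 0.0478]
tcp_rot: [0.719, 0.695, 0.0, -0.0]
force: [1.1, -0.5, -0.8]
width: 0.0357
time: 5.88
tcp_pos: [0.5478, 0.135, 0.0477]
tcp_rot: [0.719, 0.695, 0.0, 0.0]
force: [-2.2, -0.5, 7.6]
width: 0.0362
time: 6.12
tcp_pos: [0.5479, 0.135, 0.0477]
tcp_rot: [0.719, 0.695, 0.0, 0.0]
force: [-4.9, -0.2, 18.1]
width: 0.0359
```

```bash
python3 -m pendant '[[[255,0,0,0.1,0,0,0],[255,0,0,0.1,0,0,0],[255,0,0,0.1,0,0,0],[255,0,0,0.1,0,0,0]]]'
python3 - <<'E'
from bench import bot
from h import *
s=bot.observe()
need(s,[*jig(0,0),.048],-1.9); print(s["moment"])
import cv2
c=bot.camera("scene")
cv2.imwrite(f"pics/press.png",cv2.resize(c["frame"][110:240,270:420],None,fx=4.7,fy=4.7,interpolation=cv2.INTER_CUBIC))
E
```

```text
time: 6.62
tcp_pos: [0.5478, 0.135, 0.0477]
tcp_rot: [0.719, 0.695, 0.0, 0.0]
force: [-7.6, -0.9, 27.3]
width: 0.0358
t 6.625 tcp [0.5478 0.135  0.0477] yaw -1.94 w 0.0358 F [-7.6 -0.9 27.3]
shift [-0.05 -0.01 -0.03] turn [ 0.05 -0.01 -0.04]
[-0.2856708   1.53538723 -0.0447104 ]
```

View pics/press.png

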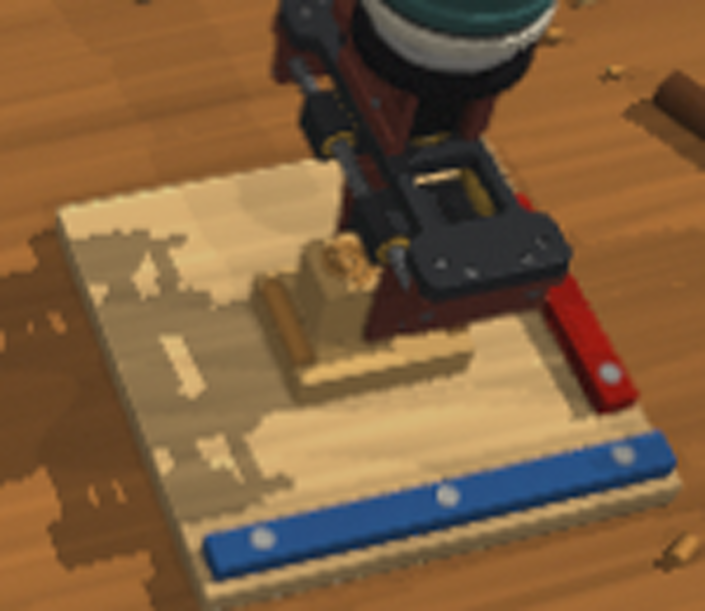

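Pressed flat at about 27 N and well clear of both stops. I'll ease to a light press and slide toward the fence (+tool y).

```bash
python3 -m pendant '[[[255,0,0,-0.1,0,0,0],[255,0,0,-0.2,0,0,0],[255,0,0,-0.2,0,0,0]]]'; python3 -m pendant '[[[255,0,0.5,0,0,0,0],[255,0,1.2,0,0,0,0],[255,0,1.9,0,0,0,0],[255,0,2.6,0,0,0,0],[255,0,3.3,0,0,0,0],[255,0,4,0,0,0,0],[255,0,4,0,0,0,0]]]'
python3 - <<'E'
from bench import bot
from h import *
s=bot.observe()
need(s,[*jig(.06,0),.048],-1.9); print(s["moment"])
E
```

```text
time: 7.05
tcp_pos: [0.5478, 0.135, 0.0477]
tcp_rot: [0.719, 0.695, 0.0, 0.0]
force: [-3.1, -0.6, 9.8]
width: 0.0357
time: 7.92
tcp_pos: [0.5876, 0.1337, 0.0477]
tcp_rot: [0.719, 0.695, -0.0, -0.0]
force: [-4.0, 0.5, 10.2]
width: 0.0358
t 7.925 tcp [0.5876 0.1337 0.0477] yaw -1.95 w 0.0358 F [-4.   0.5 10.2]
shift [-0.05  2.01 -0.03] turn [-0.02 -0.01 -0.05]
[-0.01143233  0.52569193  0.00209817]
```

```bash
python3 -m pendant '[[[255,0,0.5,0,0,0,0],[255,0,1,0,0,0,0],[255,0,1.5,0,0,0,0],[255,0,1.5,0,0,0,0]]]'; python3 -m pendant '[[[255,0,0.2,0,0,0,0],[255,0,0.2,0,0,0,0]]]'; python3 -m pendant '[[[255,0,0.2,0,0,0,0],[255,0,0.2,0,0,0,0]]]'
```

```text
time: 8.43
tcp_pos: [0.6022, 0.1332, 0.0478]
tcp_rot: [0.719, 0.695, -0.0, -0.0]
force: [-5.3, 0.5, 12.3]
width: 0.036
time: 8.68
tcp_pos: [0.6031, 0.1332, 0.0478]
tcp_rot: [0.719, 0.695, -0.001, -0.001]
force: [-7.5, 0.2, 14.3]
width: 0.036
time: 8.93
tcp_pos: [0.6053, 0.1331, 0.0478]
tcp_rot: [0.719, 0.695, -0.001, -0.001]
force: [-7.1, -0.0, 12.8]
width: 0.0362
```

```bash
python3 -m pendant '[[[255,0,0.15,-0.03,0,0,0],[255,0,0.15,-0.03,0,0,0]]]'; python3 -m pendant '[[[255,0,0.15,0,0,0,0],[255,0,0.15,0,0,0,0]]]'; python3 -m pendant '[[[255,0,0.15,0,0,0,0],[255,0,0.15,0,0,0,0]]]'
python3 - <<'E'
from bench import bot
from h import *
s=bot.observe()
need(s,[*jig(.06,0),.048],-1.9); print(s["moment"])
import cv2
c=bot.camera("scene")
cv2.imwrite(f"pics/fence.png",cv2.resize(c["frame"][140:240,300:420],None,fx=6,fy=6,interpolation=cv2.INTER_CUBIC))
E
```

```text
time: 9.18
tcp_pos: [0.6073, 0.1331, 0.0478]
tcp_rot: [0.719, 0.695, -0.0, -0.001]
force: [-4.7, 0.3, 9.3]
width: 0.0356
time: 9.43
tcp_pos: [0.6085, 0.133, 0.0478]
tcp_rot: [0.719, 0.695, -0.001, -0.001]
force: [-5.6, 0.1, 11.2]
width: 0.0359
time: 9.68
tcp_pos: [0.609, 0.133, 0.0478]
tcp_rot: [0.719, 0.695, -0.001, -0.001]
force: [-8.2, -0.9, 12.9]
width: 0.0356
t 9.675 tcp [0.609  0.133  0.0478] yaw -1.93 w 0.0356 F [-8.2 -0.9 12.9]
shift [-0.05 -0.13 -0.02] turn [-0.22  0.   -0.03]
[0.05028372 1.16032593 0.08400992]
```

View pics/fence.png

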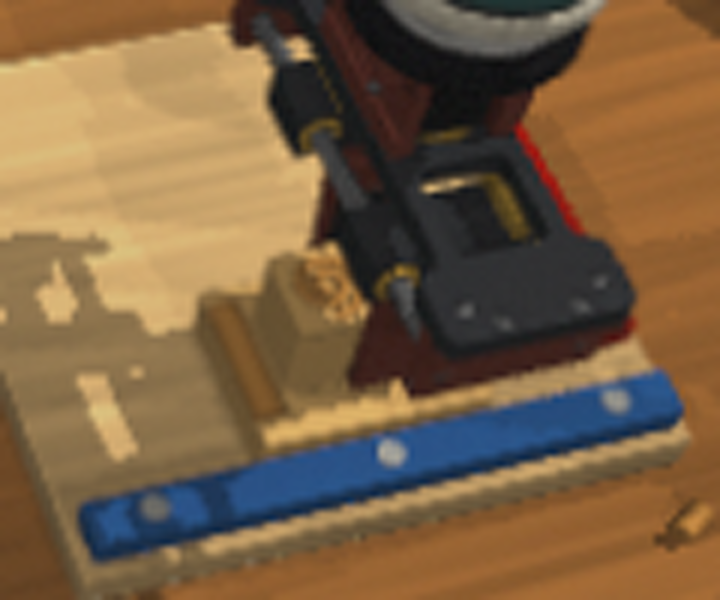

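```bash
python3 -m pendant '[[[255,0,0.15,0,0,0,0],[255,0,0.15,0,0,0,0]]]'; python3 -m pendant '[[[255,0,0.15,0,0,0,0],[255,0,0.15,0,0,0,0]]]'
python3 - <<'E'
from bench import bot
from h import *
s=bot.observe()
need(s,[*jig(.06,0),.048],-1.9); print(s["moment"])
E
```

```text
time: 9.98
tcp_pos: [0.6091, 0.1329, 0.0479]
tcp_rot: [0.719, 0.695, -0.002, -0.002]
force: [-12.0, 0.4, 17.8]
width: 0.0356
time: 10.22
tcp_pos: [0.6092, 0.1329, 0.048]
tcp_rot: [0.719, 0.695, -0.003, -0.003]
force: [-15.4, -0.1, 20.8]
width: 0.0359
t 10.225 tcp [0.6092 0.1329 0.048 ] yaw -1.91 w 0.0359 F [-15.4  -0.1  20.8]
shift [-0.04 -0.16 -0.  ] turn [-0.5   0.03 -0.01]
[0.11360967 2.23873313 0.19391337]
```

Fence contact: x holds at 0.609 while Fx climbs. The moment is small, which puts the contact on the face and not on a corner. I'm easing the side push and sliding along the fence (+tool x).

```bash
python3 -m pendant '[[[255,0,-0.1,-0.03,0,0,0],[255,0,-0.2,-0.06,0,0,0],[255,0,-0.2,-0.06,0,0,0]]]'; python3 -m pendant '[[[255,0.4,0,0,0,0,0],[255,0.9,0,0,0,0,0],[255,1.4,0,0,0,0,0],[255,2,0,0,0,0,0],[255,2,0,0,0,0,0]]]'
python3 - <<'E'
from bench import bot
from h import *
s=bot.observe()
need(s,[*jig(.06,.05),.048],-1.9); print(s["moment"])
E
```

```text
time: 10.6
tcp_pos: [0.6091, 0.1329, 0.0479]
tcp_rot: [0.719, 0.695, -0.002, -0.002]
force: [-8.1, 0.0, 10.9]
width: 0.0359
time: 11.22
tcp_pos: [0.6098, 0.1509, 0.048]
tcp_rot: [0.719, 0.695, -0.003, -0.001]
force: [-8.7, -6.9, 12.7]
width: 0.0359
t 11.225 tcp [0.6098 0.1509 0.048 ] yaw -1.88 w 0.0359 F [-8.7 -6.9 12.7]
shift [ 3.15 -0.15 -0.01] turn [-0.33  0.2   0.02]
[-1.13157304  1.33219442  0.06663656]
```

```bash
python3 -m pendant '[[[255,0.4,0,0,0,0,0],[255,0.9,0,0,0,0,0],[255,1.4,0,0,0,0,0],[255,1.9,0,0,0,0,0],[255,2.4,0,0,0,0,0],[255,2.4,0,0,0,0,0]]]'
python3 - <<'E'
from bench import bot
from h import *
s=bot.observe()
need(s,[*jig(.06,.05),.048],-1.9); print(s["moment"])
E
```

```text
time: 11.98
tcp_pos: [0.6105, 0.1747, 0.048]
tcp_rot: [0.719, 0.695, -0.003, -0.001]
force: [-9.2, -7.3, 11.8]
width: 0.0359
t 11.975 tcp [0.6105 0.1747 0.048 ] yaw -1.89 w 0.0359 F [-9.2 -7.3 11.8]
shift [ 0.77 -0.15 -0.  ] turn [-0.33  0.21  0.01]
[-1.1842702   1.26407104  0.07748739]
```

```bash
python3 -m pendant '[[[255,0.3,0,0,0,0,0],[255,0.6,0,0,0,0,0],[255,0.6,0,0,0,0,0]]]'; python3 -m pendant '[[[255,0.15,0,0,0,0,0],[255,0.15,0,0,0,0,0]]]'; python3 -m pendant '[[[255,0.15,0,0,0,0,0],[255,0.15,0,0,0,0,0]]]';python3 -m pendant '[[[255,0.15,0,0,0,0,0],[255,0.15,0,0,0,0,0]]]'
```

```text
time: 12.35
tcp_pos: [0.6108, 0.1804, 0.048]
tcp_rot: [0.719, 0.695, -0.003, -0.001]
force: [-8.2, -9.8, 12.6]
width: 0.0359
time: 12.6
tcp_pos: [0.6108, 0.1817, 0.048]
tcp_rot: [0.719, 0.695, -0.004, -0.001]
force: [-8.8, -9.1, 13.0]
width: 0.0354
time: 12.85
tcp_pos: [0.6108, 0.183, 0.048]
tcp_rot: [0.719, 0.695, -0.004, -0.001]
force: [-8.8, -10.6, 12.9]
width: 0.036
time: 13.1
tcp_pos: [0.6109, 0.1831, 0.0481]
tcp_rot: [0.718, 0.696, -0.005, 0.0]
force: [-9.1, -13.9, 15.2]
width: 0.0359
```

```bash
python3 -m pendant '[[[255,0.15,0,0,0,0,0],[255,0.15,0,0,0,0,0]]]'; python3 -m pendant '[[[255,0.1,0,0,0,0,0],[255,0.1,0,0,0,0,0]]]'
python3 - <<'E'
from bench import bot
from h import *
c={n:bot.camera(n) for n in("top","scene")}
s=bot.observe()
need(s,[*jig(.06,.05),.048],-1.9); print(s["moment"])
import cv2
cv2.imwrite(f"pics/stop.png",cv2.resize(c["scene"]["frame"][130:240,310:430],None,fx=5.4,fy=5.4,interpolation=cv2.INTER_CUBIC))
E
```

```text
time: 13.35
tcp_pos: [0.611, 0.1833, 0.0482]
tcp_rot: [0.718, 0.696, -0.005, 0.001]
force: [-9.4, -19.1, 16.2]
width: 0.036
time: 13.6
tcp_pos: [0.611, 0.1834, 0.0483]
tcp_rot: [0.718, 0.696, -0.006, 0.001]
force: [-9.2, -22.4, 17.1]
width: 0.0357
t 13.7 tcp [0.611  0.1834 0.0483] yaw -1.8 w 0.0358 F [ -9.6 -22.1  17.6]
shift [-0.09 -0.16  0.03] turn [-0.36  0.58  0.1 ]
[-3.76526195  1.39457864  0.22086922]
```

View pics/stop.png

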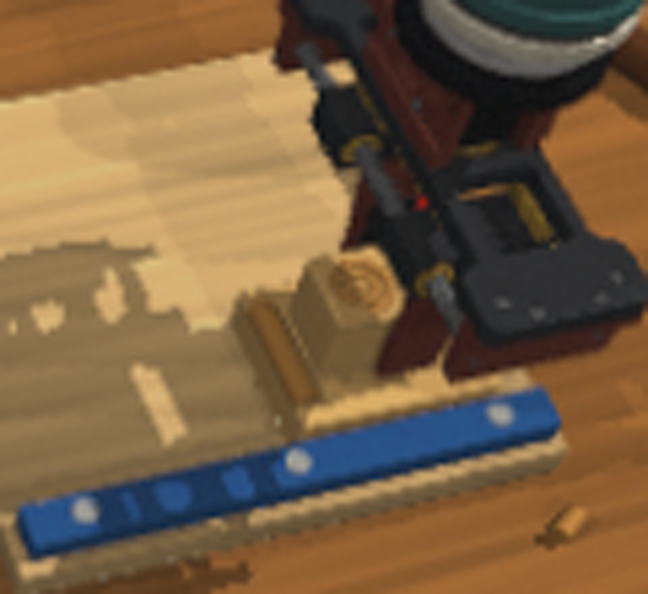

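The end stop is met: y holds at 0.183 while Fy climbs to -22 N. I'm easing off the preload and releasing.

```bash
python3 -m pendant '[[[255,-0.1,0,-0.03,0,0,0],[255,-0.2,0,-0.06,0,0,0],[255,-0.3,0,-0.1,0,0,0],[255,-0.3,0,-0.1,0,0,0]]]'; python3 -m pendant '[[[200,0,0,0,0,0,0],[120,0,0,0,0,0,0],[60,0,0,0,0,0,0],[0,0,0,0,0,0,0],[0,0,0,0,0,0,0],[0,0,0,0,0,0,0]]]'
```

```text
time: 14.2
tcp_pos: [0.6109, 0.1832, 0.0482]
tcp_rot: [0.718, 0.696, -0.004, -0.0]
force: [-6.7, -11.2, 7.8]
width: 0.0361
time: 14.95
tcp_pos: [0.6142, 0.1869, 0.0487]
tcp_rot: [0.719, 0.695, 0.0, -0.0]
force: [0.0, 0.2, -0.6]
width: 0.082
```

```bash
python3 -m pendant '[[[0,0,0,0,0,0,0],[0,0,0,-2,0,0,0],[0,0,0,-5,0,0,0],[0,0,0,-9,0,0,0],[0,0,0,-13,0,0,0],[0,-4,0,-16,0,0,0],[0,-9,0,-16,0,0,0],[0,-15,0,-16,0,0,0]]]'; python3 -m pendant '[[[0,-6,0,0,0,0,0],[0,-12,0,0,0,0,0],[0,-18,0,0,0,0,0],[0,-24,0,0,0,0,0],[0,-30,0,0,0,0,0],[0,-30,0,0,0,0,0]]]'
python3 - <<'E'
from bench import bot
import pickle
from h import *
c={n:bot.camera(n) for n in("top","scene")}
pickle.dump(c,open("c1.pkl","wb"))
cv2.imwrite("pics/endt.png",cv2.resize(c["top"]["frame"][125:250,105:230],None,fx=4.7,fy=4.7,interpolation=cv2.INTER_CUBIC))
cv2.imwrite("pics/ends.png",cv2.resize(c["scene"]["frame"][130:240,310:430],None,fx=5.4,fy=5.4,interpolation=cv2.INTER_CUBIC))
cv2.imwrite("pics/endfull.png",c["top"]["frame"])
E
```

```text
time: 15.95
tcp_pos: [0.6093, 0.036, 0.2095]
tcp_rot: [0.718, 0.696, 0.001, 0.001]
force: [0.3, -0.7, 0.3]
width: 0.0884
time: 16.7
tcp_pos: [0.5985, -0.2677, 0.2085]
tcp_rot: [0.721, 0.693, -0.0, 0.001]
force: [-0.5, 0.3, 0.0]
width: 0.0878
```

View pics/endt.png

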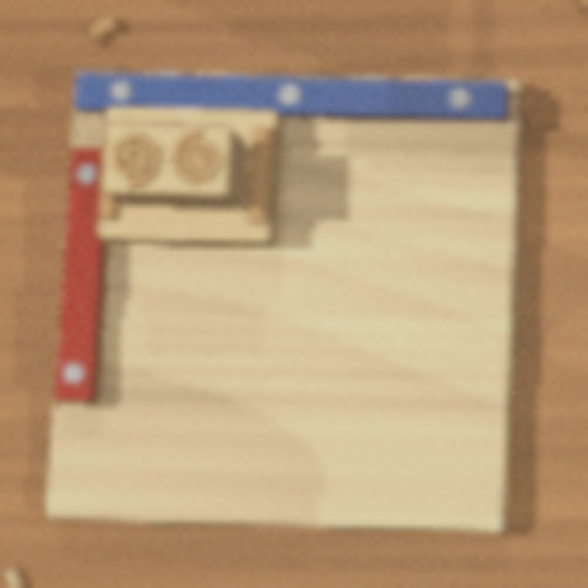

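View pics/ends.png

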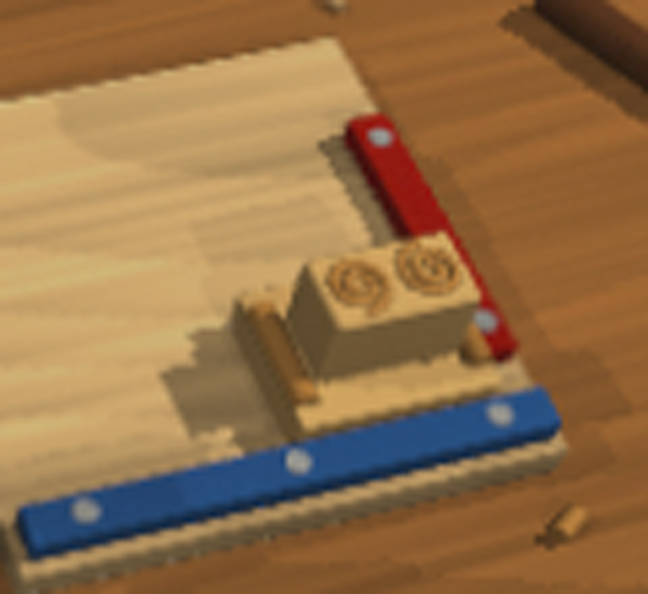

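View pics/endfull.png

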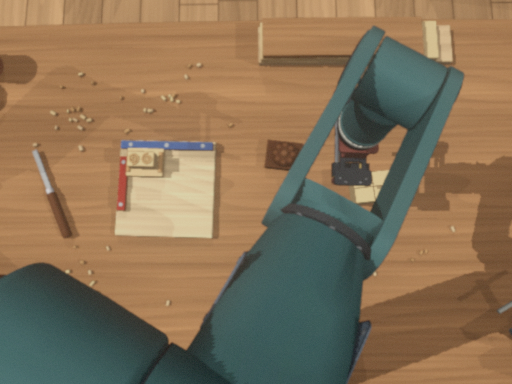

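The block sits in the corner, touching fence and stop. One numeric check before handing in.

Run:
```python
import pickle
from h import *
T=pickle.load(open("c1.pkl","rb"))["top"]
q=lambda p:(np.array(p,float)+.5)/4.7-.5+np.array((105,125))
p=onz(T,q([(108,107),(278,113),(271,243),(98,236)]),.040)[:,:2]
print(p.mean(0).round(4),"home",jig(.06,.05).round(4),[np.linalg.norm(p[i]-p[(i+1)%4]).round(3) for i in range(4)],[np.degrees(np.arctan2(*(p[(i+1)%4]-p[i])[[1,0]])).round(1) for i in range(4)])
b=onz(T,q([(108,122),(232,127),(229,200),(103,194)]),.080)[:,:2]
print(b.mean(0).round(4),[np.degrees(np.arctan2(*(b[(i+1)%4]-b[i])[[1,0]])).round(1) for i in range(4)])
```

```text
[0.6099 0.1818] home [0.6093 0.1825] [np.float64(0.09), np.float64(0.069), np.float64(0.091), np.float64(0.069)] [np.float64(-92.8), np.float64(178.2), np.float64(87.1), np.float64(-2.5)]
[0.6094 0.1819] [np.float64(-93.0), np.float64(179.1), np.float64(86.6), np.float64(-2.1)]
```

Within 1 mm of home and square to within measuring noise, so I'm handing it in.

```bash
python3 -c "
from bench import bot
print(bot.sign_off()); print(bot.observe()['time'])"
```

```text
the job is handed in; nothing more can be done
None
the job is handed in; nothing more can be done
```

The scroll block is home in the jig, against both the blue fence and the red end stop, and the job is handed in after about 17 s.

**What I did, in order:**
- I gripped the bolster at 40 N and set the block at the middle of the bed, parallel to the fence.
- I pressed it down with about 27 N.
- Keeping a light press of about 10–20 N on the bed, I slid it to the fence. Contact showed as x holding at 0.609 m while the side force rose to 15 N.
- I then slid it along the fence to the end stop, where y held at 0.183 m and the force rose to 22 N.
- I eased the push, opened the fingers and raised the arm clear. The gripper finished parked above the plain block, about 15 cm over its top and not touching it.

**Last checks:** the top view put the block's centre within about 1 mm of home. Its angle read about 0.5–1° off the fence, which is about the accuracy of reading corners off the picture; the force readings also suggested flat contact. The pictures show no visible gap at either stop.

I never touched the rosette and plain blocks. In the last picture the rosette block looks unmoved; the plain block is partly hidden by the arm, and I did not measure either one again.

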